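# Fill the crate on the index table and hold its plunger out

### The job

Finish loading the grey divided crate on the index table: stand the two red bottles upright in the two empty cells with the yellow pads, one in each (either way round), set down rather than dropped, and let go of them. Then unlock the table for a colleague to turn: grip the orange knob of the sprung index plunger, pull it straight up as far as it goes so the pin is clear of its hole, and finish while still gripping the knob and holding it there. Leave the two black bottles in their cells and the other things on the bench where they are.

Things in the scene. Friction and masses are not known exactly. Their poses are not given: they have to be found in the camera images.
- red_a: Red bottle with white cap, standing on the bench: upright round bottle: straight body 42 mm in diameter from the underside up to 74 mm, then a cap 26 mm in diameter, 90 mm tall in all, about 0.13 kg; origin at the centre of its underside, z up.
- red_b: The other red bottle with white cap, the same in every way: upright round bottle: straight body 42 mm in diameter from the underside up to 74 mm, then a cap 26 mm in diameter, 90 mm tall in all, about 0.13 kg; origin at the centre of its underside, z up.
- pad_a: A yellow square pad, 64 x 64 x 3 mm, fixed on the floor of an empty cell of the crate; origin at the centre of its underside, 29 mm above the bench, x and y along the crate walls. A bottle set here stands with its underside 3 mm above this origin. The cell is 68 mm square and its walls rise 35 mm above this origin.
- pad_b: The other yellow square pad, 64 x 64 x 3 mm, fixed on the floor of an empty cell of the crate; origin at the centre of its underside, 29 mm above the bench, x and y along the crate walls. A bottle set here stands with its underside 3 mm above this origin. The cell is 68 mm square and its walls rise 35 mm above this origin.
- fixture: Fixed index table: plate 300 mm across, top at 24 mm; in its middle a grey crate 151 x 151 mm, rim at 64 mm, 2 x 2 cells at 73 mm pitch, cell floor at 29 mm (heights above bench). Origin on its axis, on the bench; x, y along the crate walls. On its -y side a blue bracket, up to 198 mm from the axis and 75 mm high, holds the plunger barrel (24 mm across, top at 94 mm), 135 mm from the axis.
- pull_knob (a point): Orange cylindrical pull knob of the index plunger, 28 mm in diameter, 30 mm high, axis vertical; this point is the centre of its underside, which is 118 mm above the bench when the pin is seated; below it a 10 mm stem and 24 mm of free height down to the barrel. It moves only straight up and down.
- plunger (a joint): Lift of the spring-loaded index plunger, in m: 0 = pin seated 10 mm deep in its hole in the plate, 0.022 = fully out against a hard stop, pin tip 12 mm above the plate. The spring pulls it down with about 5 N at 0 and 10.5 N at 0.022; it snaps back if let go.
- black_a: Black bottle with blue cap already standing in a cell of the crate (leave it), same shape as the red ones: upright round bottle: straight body 42 mm in diameter from the underside up to 74 mm, then a cap 26 mm in diameter, 90 mm tall in all, about 0.13 kg; origin at the centre of its underside, z up.
- black_b: The other black bottle with blue cap in the crate (leave it): upright round bottle: straight body 42 mm in diameter from the underside up to 74 mm, then a cap 26 mm in diameter, 90 mm tall in all, about 0.13 kg; origin at the centre of its underside, z up.
- nut: Loose steel hex nut, 27 mm across the corners, 13 mm high, lying on the bench between the red bottles; origin at its underside. Leave it.
- yellow_tin: Yellow tin box, 80 x 120 x 40 mm (x, y, z), closed, on the bench; origin at the centre of its underside. Leave it.
- hoop: Aluminium hoop, 84 mm outer diameter, 35 mm high, standing flat on the bench; origin at the centre of its underside. Leave it.
- wrench: Steel wrench lying on the bench on the robot's right, about 0.2 m long. Leave it.
- flask: Blue drinking flask, 68 mm in diameter, 220 mm tall, standing on the bench; origin at the centre of its underside. Leave it.
There are look-alikes about, which are no part of the job. What is shaped like the red_b but green is not meant.

How it is judged (in metres and radians):
On the way, in this order (a step that is already met when the one before it is completed fails the run):
1. both red bottles stand upright, one on each yellow pad, let go and at rest, with the plunger still seated ((((horizontal distance between red_a and pad_a below 0.022 m and z of red_a in the frame of pad_a between -0.002 and 0.008 m and angle between red_a's own z axis and vertical below 0.12 rad) and (horizontal distance between red_b and pad_b below 0.022 m and z of red_b in the frame of pad_b between -0.002 and 0.008 m and angle between red_b's own z axis and vertical below 0.12 rad)) or ((horizontal distance between red_a and pad_b below 0.022 m and z of red_a in the frame of pad_b between -0.002 and 0.008 m and angle between red_a's own z axis and vertical below 0.12 rad) and (horizontal distance between red_b and pad_a below 0.022 m and z of red_b in the frame of pad_a between -0.002 and 0.008 m and angle between red_b's own z axis and vertical below 0.12 rad))) and linear speed of each of red_a, red_b below 0.03 m/s and contact force between each of red_a, red_b and the arm below 0.1 N and contact force between each of red_a, red_b and the fingers below 0.1 N and value of joint plunger below 0.003 m), for 0.2 s.
2. the plunger is pulled fully back by its knob (value of joint plunger above 0.019 m and contact force between plunger and the fingers above 3 N), for 0.5 s.
At the end, for the whole second after the job is handed in: Both red bottles upright (0.12 rad), at rest, untouched, one on each yellow pad (centres within 22 mm, underside -2 to 8 mm above the pad origin); the plunger lifted at least 19 of its 22 mm and held there by the fingers on its knob (over 3 N) (all of step 2 and (((horizontal distance between red_a and pad_a below 0.022 m and z of red_a in the frame of pad_a between -0.002 and 0.008 m and angle between red_a's own z axis and vertical below 0.12 rad) and (horizontal distance between red_b and pad_b below 0.022 m and z of red_b in the frame of pad_b between -0.002 and 0.008 m and angle between red_b's own z axis and vertical below 0.12 rad)) or ((horizontal distance between red_a and pad_b below 0.022 m and z of red_a in the frame of pad_b between -0.002 and 0.008 m and angle between red_a's own z axis and vertical below 0.12 rad) and (horizontal distance between red_b and pad_a below 0.022 m and z of red_b in the frame of pad_a between -0.002 and 0.008 m and angle between red_b's own z axis and vertical below 0.12 rad))) and linear speed of each of red_a, red_b below 0.03 m/s and contact force between each of red_a, red_b and the arm below 0.1 N and contact force between each of red_a, red_b and the fingers below 0.1 N); the arm keeps its last pose, push and grip.
It fails at once if a bystander on the bench (nut, tin, hoop, wrench or flask) is shifted more than 40 mm (distance of any of nut, yellow_tin, hoop, wrench, flask from where it was at the start of the episode above 0.04 m).
It fails at once if a black bottle is lifted out of its cell or tipped over (distance of any of black_a, black_b from where it was at the start of the episode above 0.045 m or angle between any of black_a, black_b's own z axis and vertical above 0.5 rad).
It fails at once if a red bottle is dropped (moves faster than 0.6 m/s out of the fingers, a fall of about 18 mm) ((contact force between red_a and the fingers below 0.05 N and linear speed of red_a above 0.6 m/s) or (contact force between red_b and the fingers below 0.05 N and linear speed of red_b above 0.6 m/s)).
It also fails if it takes over 64 s, if anything falls off the work surface, if the arm or the gripper's body presses on something with over 40 N, if the wrist force passes 120 N, or if a joint passes its speed limit or range.

### The arm

A 6-joint arm with a two-finger parallel gripper is mounted at the origin on the work surface. World frame = base frame: x ahead of the robot, y to its left, z up, the work surface at z = 0. Lengths are in mm, angles in degrees, forces in N, time in s.
With the tool pointing down it reaches from about 350 to 850 mm from the base axis. Payload 8.1 kg.
Tool frame: the origin (TCP) lies at the very end of the fingers, on their centre line; the grasp point (between the pads) lies 19 mm behind it; z points along the fingers, y is the line along which they close (so a half turn about z gives the same grasp; the last joint's range is limited). The gripper opens to 85 mm and grips with 20 to 120 N. Pads are 22 mm wide; open, the fingers measure 114 mm over their backs; the gripper's body (76 mm by 85 mm) begins 54 mm behind the grasp point. The pads swing forward as they close: fully open they stand 13 mm farther back than shut.
Start: joints at [60.539, 7.471, 85.268, -0, 87.261, -4.893], TCP at [249.448, 545.693, 231.292] pointing down, gripper open.
Joint ranges: [-169.43, 169.43], [-51.17, 129.36], [1.28, 143.12], [-76.62, 256.62], [0, 156.53], [-152.29, 152.29]. Speed limits (degrees/s): [136.94, 136.94, 159.86, 180, 180, 180].

### API

Orientations are given as [roll, pitch, yaw] about the fixed x, y, z axes, in that order (R = Rz(yaw) Ry(pitch) Rx(roll)).
In Python, from bench import status, viewer, job gives the robot as it stands.
- The arm moves only by the tool arm_command, never from a script. Its argument "targets" is a list that holds one entry, the list of rows, each a list of 7 numbers: the shift along the world's x, y, z in m, then the turn, a rotation vector about the world's x, y, z in rad, then the opening, from -1 (shut) to 1 (fully open). In form: [[[dx, dy, dz, rx, ry, rz, gripper], ...]]. A call has 1 to 10 rows; each row shifts and turns the commanded pose from where the row before left it; what a row does not reach is not made up. A row lasts 1/8 s, in which the tool goes at most 62.5 mm and 10.7 degrees, less where a joint would pass 70% of its speed; a pose out of reach is approached as far as the arm can. A call with a gripper value outside its range is refused whole. The fingers move at their own pace and stop on an object; "force" is the grip in N (left out, the last holds). Time passes only in rows, so rows that do not move let the fingers close. It gives the time, the measured TCP pose, the force, the opening and the grip force at its end, in the units of the state.
- status.sense(): the state, without advancing time (a new reading comes with each control period).
- viewer.snapshot(name): name is "scene" or "top" or "wrist"; returns the picture (480x640x3 uint8, red, green, blue); there is no depth.
- viewer.camera_model(name): a dict with "vertical_fov" (degrees; the focal length in pixels is half the picture's height over the tangent of half this angle, whatever the lens; pixels are square), "cx", "cy" (the principal point, pixels), "xyz" and "attitude" of the camera in the world. Camera axes: x right, y down, z forward; pixel columns grow to the right and rows downward; lengths in mm; the calibration is good to about 2 mm. A picture is of the moment at which its call begins: read the wrist's pose just before it. camera_model takes no time and is no camera call; for the wrist camera it gives the pose at the moment of the call.
- job.hand_in(): hands the job in; it is judged then, once.
The state is a dict: "time": time; "joint_pos": joint angles; "qd": joint speeds; "joint_efforts": joint torques, N m; "tool_pos": TCP position; "tcp_rot": TCP orientation; "ft_force": force on the tool from outside, world axes, zero at the start; "wrist_torque": the same for the moment, N m; "finger_gap": finger opening in mm; "grip_force": force on a finger pad.
Only numpy, scipy, OpenCV 4.12 (cv2) and the standard library are available. Lean on these libraries where they do the work, as an engineer would, in place of code of your own. Each camera call takes 0.05 s, during which the arm holds its last target. There are 200 camera calls.

## Working session

There is one attempt and no reset: what is moved stays moved. The work goes in short steps, Python scripts to look and compute and a tool call to move; the robot and the scene stay as the last step left them, time stands still between calls to the robot, and variables do not carry over. Pictures are saved under pics/ and viewed, at most 10 in all, crops included, and the job is handed in when it is done.

Besides the shell and the picture viewer there is one more tool, called as name(argument=value, ...) on one line, values as JSON. arm_command: Moves the arm, as the interface text tells. Its arguments: {"type":"object","properties":{"targets":{"type":"array"},"force":{"type":"number"}},"required":["targets"]}

```bash
mkdir -p pics; cat > h.py <<'E'
import numpy as np, cv2
from bench import status, viewer, job
from scipy.spatial.transform import Rotation as R
def cam(n):
    m=viewer.camera_model(n); return m
def ray(m,u,v):
    f=240/np.tan(np.radians(m['vertical_fov'])/2)
    d=np.array([(u-m['cx'])/f,(v-m['cy'])/f,1.])
    A=np.array(m['attitude'],float)
    Rm=A if A.shape==(3,3) else R.from_euler('xyz',A,degrees=True).as_matrix()
    return np.array(m['xyz'],float),Rm@d
def at(m,u,v,z):
    o,d=ray(m,u,v); return o+d*(z-o[2])/d[2]
E
python3 - <<'E'
from h import *
for n in ['scene','top']:
    print(cam(n)); cv2.imwrite(f'pics/{n}0.png',viewer.snapshot(n)[:,:,::-1])
print(status.sense())
E
```

```text
{'vertical_fov': 52.17889080732803, 'cx': 327.50051870693807, 'cy': 244.50287788546163, 'xyz': array([1005.92879453,  562.28287523,  718.52026749]), 'attitude': array([-128.60295817,    0.47935914,  146.50887474])}
{'vertical_fov': 42.2708082196371, 'cx': 324.91849282727276, 'cy': 239.28177113441757, 'xyz': array([ 523.07223783,  -97.77065507, 1365.90082353]), 'attitude': array([-176.24307555,    1.04729614,  -88.8654732 ])}
{'time': 0.1, 'joint_pos': array([ 6.05376995e+01,  7.50956897e+00,  8.53254382e+01, -9.32198957e-04,
        8.72624348e+01, -4.89282980e+00]), 'qd': array([-0.02163985, -0.12079616, -0.21948759, -0.06050354, -0.00797204,
        0.09754898]), 'joint_efforts': array([ 8.51462537e-04, -5.70956540e+01, -5.01940012e+01, -2.65279214e-04,
        8.24862567e-03, -7.99020540e-06]), 'tool_pos': array([249.2058308 , 545.23139022, 230.33899054]), 'tcp_rot': array([-1.79902834e+02, -7.38337735e-03,  1.55430568e+02]), 'ft_force': array([-0.10654987,  0.33975775, -0.14541516]), 'wrist_torque': array([ 0.08503748,  0.03433385, -0.04192789]), 'grip_force': 0.0, 'finger_gap': 85.38029019339757}
```

View pics/top0.png

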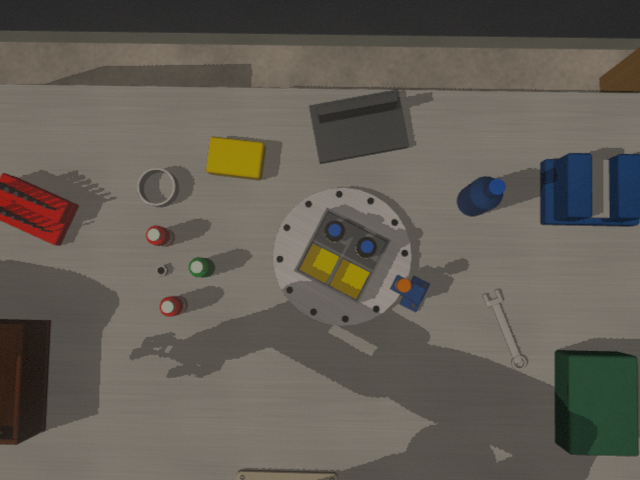

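View pics/scene0.png

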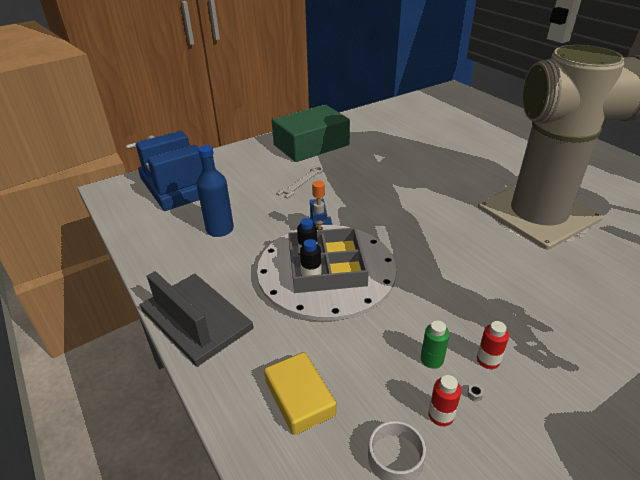

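The top view shows the red bottles at about (157,235) and (170,306), with the nut at (162,270) and the green look-alike at (200,267). The yellow pads are at (321,263) and (351,279), the knob at (404,286), and the black bottles at (335,230) and (367,246). The scene view agrees. Next I'll measure them with masks in both views.

```bash
cat > m.py <<'E'
from h import *
def blobs(img,lo,hi,amin):
    hsv=cv2.cvtColor(img,cv2.COLOR_RGB2HSV); k=cv2.inRange(hsv,lo,hi)
    n,l,s,c=cv2.connectedComponentsWithStats(k)
    return [(c[i].round(1),s[i]) for i in range(1,n) if s[i][4]>=amin]
def red(img):
    h=img.copy(); return blobs(np.roll(h,1,2),(50,170,60),(70,255,255),60)
E
python3 - <<'E'
from m import *
np.set_printoptions(suppress=True,precision=1)
for n,Z in [('top',0),('scene',0)]:
    m=cam(n); im=cv2.imread(f'pics/{n}0.png')[:,:,::-1].copy()
    for nm,lo,hi,z,a in [('yel',(24,150,60),(32,255,255),32,60),('orange',(5,180,100),(14,255,255),148 if n=='top' else 133,30),('blue',(105,150,40),(120,255,255),90,60),('redbody',(0,200,80),(4,255,255),74,60),('dk',(0,0,0),(180,255,22),13,20)]:
        if nm=='dk':continue
        for c,s in blobs(im,lo,hi,a): print(n,nm,c,s,at(m,*c,z))
    # cap: white (low sat bright) near red bottles
    pts=[(157,235),(168,307)] if n=='top' else [(448,383),(498,328)]
    for p in pts:
        x,y=p; r=14
        hsv=cv2.cvtColor(im[y-r:y+r,x-r:x+r].copy(),cv2.COLOR_RGB2HSV)
        k=cv2.inRange(hsv,(0,0,165),(180,60,255)); nn,l,s,c=cv2.connectedComponentsWithStats(k)
        for i in range(1,nn):
            if s[i][4]>25: q=c[i]+[x-r,y-r]; print(n,'cap',q,s[i],at(m,*q,90))
im=cv2.imread('pics/top0.png')[170:340,120:440]
cv2.imwrite('pics/c1.png',cv2.resize(im,None,fx=2.5,fy=2.5,interpolation=2))
E
```

```text
top yel [234.3 157. ] [ 206  137   58   42 1876] [786.1 129.3  32. ]
top yel [323.4 262.6] [306 248  33  34 537] [559.9 -69.4  32. ]
top yel [350.4 277.9] [330 260  39  38 732] [ 528.3 -127.9   32. ]
top orange [403.6 284.2] [397 279  14  13  90] [ 517.6 -229.3  148. ]
top blue [593.2 190.6] [ 541  154   99   72 4828] [ 716.8 -621.9   90. ]
top blue [496.2 186.7] [487 179  18  16 221] [ 721.5 -423.6   90. ]
top blue [334.3 229.8] [329 224  11  12 102] [626.3 -91.7  90. ]
top blue [366.5 246.3] [361 241  12  12 111] [ 593.5 -158.6   90. ]
top redbody [  6.3 178.8] [  0 174  17   9  83] [723.3 605.3  74. ]
top redbody [ 30.9 208.9] [  0 190  63  37 774] [660.1 549.4  74. ]
top redbody [ 35.1 229.2] [  0 214  64  30 477] [617.4 538.3  74. ]
scene yel [314.5 411.5] [294 402  42  21 138] [785.6 181.8  32. ]
scene orange [318.4 188.7] [313 181  11  17 159] [ 511.9 -230.1  133. ]
scene blue [384.4  47.7] [  306     0   170   112 15713] [ -335.9 -1050.1    90. ]
scene blue [185.8 178.3] [ 136  131   97  105 5749] [ 722.1 -514.6   90. ]
scene blue [313.5 218.4] [301 200  31  30 306] [ 550.6 -191.3   90. ]
scene blue [309.6 244.9] [303 239  14  13 149] [ 607.1 -116.7   90. ]
scene redbody [495.1 342.5] [485 325  24  30 373] [477.4 263.8  74. ]
scene redbody [446.2 398.8] [434 379  27  34 448] [622.5 297.4  74. ]
scene cap [449.1 381.7] [  7   6  17  17 188] [607.3 284.7  90. ]
scene cap [498.7 326.6] [  7   7  15  15 134] [458.8 250.9  90. ]
```

View pics/c1.png

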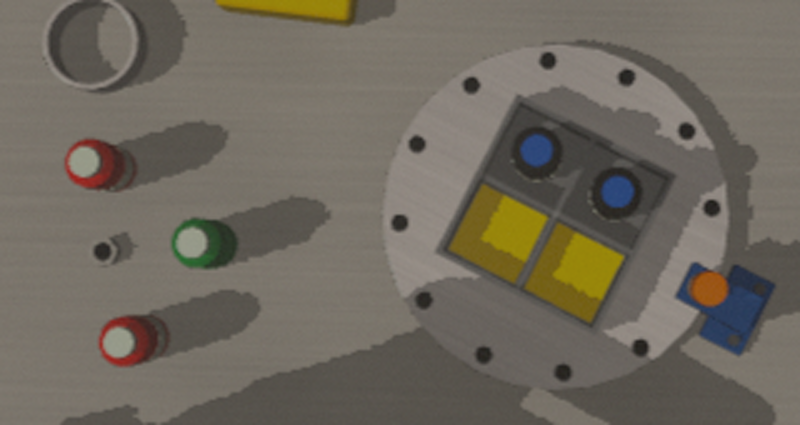

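The crop shows crate rim corners at (519,100), (672,177), (595,326) and (438,251). The red caps are at (85,162) and (120,342), and the knob at (710,288).

```bash
python3 - <<'E'
from m import *
np.set_printoptions(suppress=True,precision=1)
m=cam('top'); im=cv2.imread('pics/top0.png')[:,:,::-1].copy()
cor=np.array([at(m,120+u/2.5,170+v/2.5,64) for u,v in [(519,100),(672,177),(595,326),(438,251)]])
print(cor, cor.mean(0)); e=np.diff(np.vstack([cor,cor[:1]]),axis=0); print(np.linalg.norm(e,axis=1),np.degrees(np.arctan2(e[:,1],e[:,0])))
for n,p in [('r1',(85,162)),('r2',(120,342)),('b1',(536,150)),('b2',(617,193)),('green',(191,242))]: print(n,at(m,120+p[0]/2.5,170+p[1]/2.5,90))
print('hoop',at(m,120+93/2.5,170+43/2.5,35),'nut',at(m,120+103/2.5,170+251/2.5,13))
print('knob',at(m,120+710/2.5,170+288/2.5,148))
hsv=cv2.cvtColor(im,cv2.COLOR_RGB2HSV)
for c,s in blobs(im,(20,120,40),(34,255,255),60): print('yel',c,s,at(m,*c,32))
hsvc=cv2.inRange(hsv,(30,5,140),(90,60,255))
for p in [(154,235),(168,307)]:
    x,y=p;k=hsvc[y-9:y+9,x-9:x+9]; ys,xs=np.nonzero(k); print(len(xs),xs.mean()+x-9,ys.mean()+y-9, hsv[y,x])
# two-view triangulation of caps
ms=cam('scene')
def tri(a,b):
    o1,d1=ray(m,*a);o2,d2=ray(ms,*b); t=np.linalg.lstsq(np.c_[d1,-d2],o2-o1,rcond=None)[0]; p,q=o1+d1*t[0],o2+d2*t[1]; return (p+q)/2,np.linalg.norm(p-q)
print(tri((154,234.8),(449.1,380.5)),tri((168,306.8),(498.7,325.5)),tri((334.3,229.8),(309.6,244.9)))
print('knob top',tri((404,285.2),(318.5,183)))
E
```

```text
[[ 670.   -76.7   64. ]
 [ 607.4 -206.3   64. ]
 [ 481.6 -143.8   64. ]
 [ 541.6  -11.3   64. ]] [ 575.1 -109.5   64. ]
[144.  140.5 145.5 144.2] [-115.8  153.6   65.7  -27. ]
r1 [609.1 281.4  90. ]
r2 [461.4 246.9  90. ]
b1 [625.9 -92.   90. ]
b2 [ 591.7 -159.2   90. ]
green [544.6 191.1  90. ]
hoop [716.5 294.7  35. ] nut [536.5 285.5  13. ]
knob [ 515.7 -230.1  148. ]
yel [235.3 157.8] [ 206  137   59   43 2101] [784.4 127.1  32. ]
yel [318.9 262.9] [300 244  39  39 899] [559.1 -59.7  32. ]
yel [349.2 278.6] [330 259  40  40 916] [ 526.7 -125.4   32. ]
88 153.39772727272728 234.14772727272728 [ 37  28 153]
87 167.14942528735634 306.367816091954 [ 36  25 154]
(array([607.8, 282.4,  91. ]), np.float64(3.6197509279201916)) (array([459.9, 248.4,  91.1]), np.float64(4.6865660748388285)) (array([623.4, -91.2, 114.3]), np.float64(2.3350943622213354))
knob top (array([ 514.2, -228.9,  149.3]), np.float64(3.641641584456643))
```

Everything is consistent: crate axis at (575,-109.5), yaw about -26.2°, knob 134 mm from the axis. The cells are at (558.4,-60.7) and (526.1,-126.1), which matches the pad blobs. I'll grip diagonally to the crate (closing line at 18.8°, a turn of -46.6°) with the fingertips above the rim.

arm_command(targets=[[[0.04,-0.0293,-0.009,0,0,-0.0903,1],[0.04,-0.0293,-0.009,0,0,-0.0903,1],[0.04,-0.0293,-0.009,0,0,-0.0903,1],[0.04,-0.0293,-0.009,0,0,-0.0903,1],[0.04,-0.0293,-0.009,0,0,-0.0903,1],[0.04,-0.0293,-0.009,0,0,-0.0903,1],[0.04,-0.0293,-0.009,0,0,-0.0903,1],[0.04,-0.0293,-0.009,0,0,-0.0903,1],[0.04,-0.0293,-0.009,0,0,-0.0903,1],[0,0,0,0,0,0,1]]], force=40)

```text
time: 1.35
tool_pos: [611.0, 278.6, 148.1]
tcp_rot: [-179.9, 0.1, 108.6]
ft_force: [-0.4, -0.2, 0.5]
finger_gap: 85.5
grip_force: 0.0
```

```bash
python3 - <<'E'
from h import *
np.set_printoptions(suppress=True,precision=1)
s=status.sense();print(s['time'],s['tool_pos'],s['tcp_rot'],s['ft_force']);m=cam('wrist');print(m)
cv2.imwrite('pics/w1.png',viewer.snapshot('wrist')[:,:,::-1])
E
```

```text
1.35 [611.  278.6 148.1] [-179.9    0.1  108.6] [-0.4 -0.2  0.5]
{'vertical_fov': 66.5246590252422, 'cx': 316.13795967216447, 'cy': 240.9931014409208, 'xyz': array([589.9, 345. , 290.9]), 'attitude': array([164.1,   0.1,  18.6])}
```

View pics/w1.png

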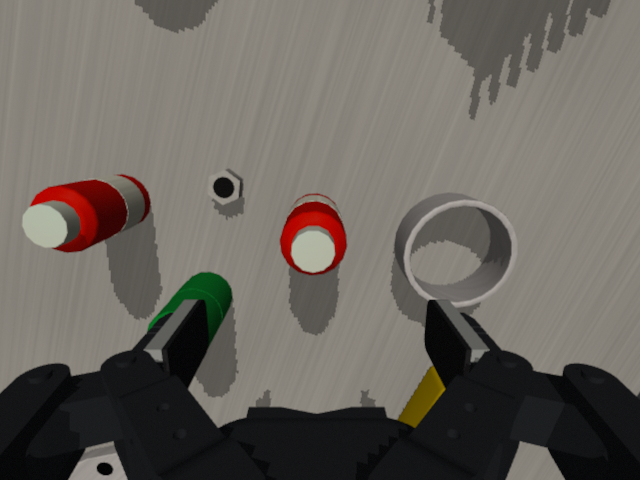

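The wrist view shows red_a's cap at (314,250) and red_b's cap at (45,226). I'll cast both rays to z=90.

```bash
python3 - <<'E'
from h import *
np.set_printoptions(suppress=True,precision=1)
m=cam('wrist');s=status.sense()
print(s['tool_pos'],at(m,314,250,90),at(m,45,226,90), 'nut',at(m,225,187,13),'hoop',at(m,460,252,35))
E
```

```text
[609.8 280.4 148.7] [607.3 286.6  90. ] [458.4 251.   90. ] nut [534.4 289.4  13. ] hoop [714.6 303.4  35. ]
```

arm_command(targets=[[[-0.0015,0.0015,-0.028,0,0,0,1],[0,0,-0.035,0,0,0,1],[0,0,-0.03,0,0,0,1],[0,0,-0.02,0,0,0,1],[0,0,0,0,0,0,0.2],[0,0,0,0,0,0,-1],[0,0,0,0,0,0,-1],[0,0,0,0,0,0,-1],[0,0,0,0,0,0,-1],[0,0,0,0,0,0,-1]]], force=40)

```text
time: 2.65
tool_pos: [609.2, 284.0, 39.4]
tcp_rot: [179.8, -0.0, 108.9]
ft_force: [-1.6, 0.0, 5.6]
finger_gap: 40.9
grip_force: 40.5
```

arm_command(targets=[[[0,0,0.02,0,0,0,-1],[0,0,0.045,0,0,0,-1],[0,0,0.045,0,0,0,-1],[-0.005,-0.04,0,0,0,0,-1],[-0.009,-0.062,0,0,0,0,-1],[-0.009,-0.062,0,0,0,0,-1],[-0.009,-0.062,0,0,0,0,-1],[-0.009,-0.062,0,0,0,0,-1],[-0.009,-0.057,0,0,0,0,-1],[0,0,0,0,0,0,-1]]])

```text
time: 3.9
tool_pos: [557.7, -65.1, 148.8]
tcp_rot: [180.0, 0.1, 108.6]
ft_force: [0.4, 0.2, -1.7]
finger_gap: 40.9
grip_force: 41.0
```

arm_command(targets=[[[0,0,0,0,0,0,-1],[0,0,0,0,0,0,-1]]])

```text
time: 4.15
tool_pos: [558.3, -59.7, 147.7]
tcp_rot: [180.0, -0.0, 109.0]
ft_force: [0.9, 0.0, -1.2]
finger_gap: 41.1
grip_force: 41.0
```

```bash
python3 - <<'E'
from m import *
np.set_printoptions(suppress=True,precision=1)
s=status.sense();m=cam('wrist');im=viewer.snapshot('wrist');cv2.imwrite('pics/w2.png',im[:,:,::-1])
print(s['tool_pos'],s['ft_force'],s['finger_gap'])
for c,q in blobs(im,(20,120,40),(34,255,255),200): print('yel',c,q,at(m,*c,32))
E
```

```text
[558.3 -59.7 147.7] [ 0.9  0.  -1.2] 41.06396123949661
yel [625.6 125.3] [ 601   76   39   86 1831] [732.   81.6  32. ]
yel [312.1 220.3] [ 251  173  124   86 5079] [553.  -49.4  32. ]
yel [226.4 287. ] [ 187  251   83   75 2688] [ 508.  -119.8   32. ]
```

View pics/w2.png

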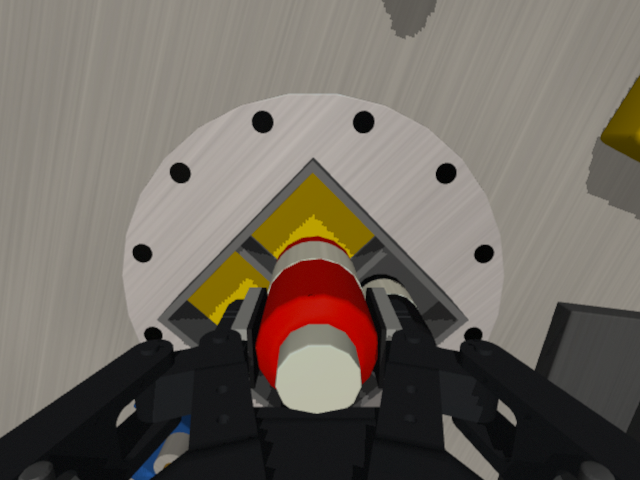

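The bottle is upright in the grip and on the crate diagonal. The outer rim corner is at (313,160), and the plate holes are visible. I'll check the crate corner from this view.

```bash
python3 - <<'E'
from h import *
np.set_printoptions(suppress=True,precision=1)
m=cam('wrist')
print(at(m,313,159,64),at(m,159,320,64),at(m,468,320,64),'pred',540.6,-8.5)
print(m['xyz'],m['attitude'],status.sense()['tool_pos'])
E
```

```text
[539.1  -6.2  64. ] [ 474.3 -142.7   64. ] [674.6 -73.8  64. ] pred 540.6 -8.5
[536.4   6.4 290.5] [164.1  -0.1  19. ] [558.3 -59.5 147.6]
```

The corners give a centre of (574.5,-108.3) and yaw -26°, which agrees with the first measurement. Lowering now.

arm_command(targets=[[[0,-0.001,-0.025,0,0,0,-1],[0,0,-0.025,0,0,0,-1],[0,0,-0.016,0,0,0,-1],[0,0,-0.007,0,0,0,-1],[0,0,-0.002,0,0,0,-1],[0,0,0,0,0,0,-1]]])

```text
time: 4.95
tool_pos: [558.6, -61.9, 73.0]
tcp_rot: [179.9, 0.0, 108.9]
ft_force: [-0.1, 0.8, -1.4]
finger_gap: 41.1
grip_force: 41.0
```

arm_command(targets=[[[0,0,-0.001,0,0,0,-1],[0,0,-0.001,0,0,0,-1],[0,0,0,0,0,0,-1]]])

```text
time: 5.32
tool_pos: [558.7, -62.2, 71.5]
tcp_rot: [179.9, 0.0, 108.9]
ft_force: [-3.1, 0.2, 5.1]
finger_gap: 40.9
grip_force: 41.5
```

Contact felt (5 N up). Release and rise.

arm_command(targets=[[[0,0,0,0,0,0,-0.1],[0,0,0,0,0,0,0.1],[0,0,0,0,0,0,0.4],[0,0,0,0,0,0,0.5],[0,0,0.02,0,0,0,0.5],[0,0,0.05,0,0,0,0.5],[0,0,0.06,0,0,0,0.5]]])

```text
time: 6.2
tool_pos: [557.2, -61.8, 202.0]
tcp_rot: [-179.9, -0.0, 108.9]
ft_force: [1.3, 0.1, 0.5]
finger_gap: 64.1
grip_force: 0.0
```

```bash
python3 - <<'E'
from m import *
np.set_printoptions(suppress=True,precision=1)
s=status.sense();print(s['tool_pos'],s['finger_gap'])
m=cam('wrist');im=viewer.snapshot('wrist');cv2.imwrite('pics/w3.png',im[:,:,::-1])
E
```

```text
[557.2 -61.8 202. ] 64.08750033285821
```

View pics/w3.png

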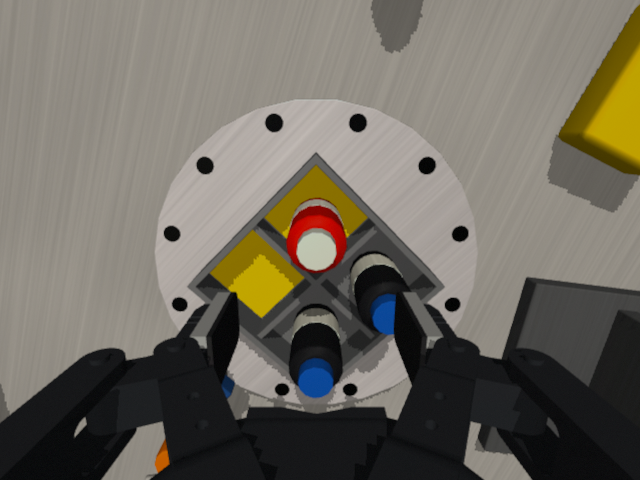

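The first bottle stands upright in its cell, cap at (317,250). Now the second.

arm_command(targets=[[[-0.016,0.051,0,0,0,0,1],[-0.016,0.052,0,0,0,0,1],[-0.016,0.052,-0.005,0,0,0,1],[-0.016,0.052,-0.015,0,0,0,1],[-0.016,0.052,-0.015,0,0,0,1],[-0.017,0.051,-0.015,0,0,0,1],[0,0,0,0,0,0,1],[0,0,0,0,0,0,1]]])

```text
time: 7.25
tool_pos: [461.4, 248.2, 151.4]
tcp_rot: [179.9, 0.0, 108.9]
ft_force: [0.5, -0.4, 0.1]
finger_gap: 85.1
grip_force: 0.0
```

```bash
python3 - <<'E'
from m import *
np.set_printoptions(suppress=True,precision=1)
s=status.sense();print(s['tool_pos'],s['finger_gap'])
m=cam('wrist');im=viewer.snapshot('wrist');cv2.imwrite('pics/w4.png',im[:,:,::-1])
hsv=cv2.cvtColor(im,cv2.COLOR_RGB2HSV)
for c,q in blobs(im,(25,5,140),(95,60,255),400): 
  if 500<q[4]<4000: print(c,q,at(m,*c,90))
E
```

```text
[461.4 248.2 151.4] 85.07903706546799
[311.8 255.1] [ 291  235   42   41 1316] [459.3 250.3  90. ]
[408.5 374. ] [390 359  35  34 781] [544.7 193.9  90. ]
```

arm_command(targets=[[[-0.001,0.001,-0.028,0,0,0,1],[0,0,-0.036,0,0,0,1],[0,0,-0.03,0,0,0,1],[0,0,-0.02,0,0,0,1],[0,0,0,0,0,0,0.2],[0,0,0,0,0,0,-1],[0,0,0,0,0,0,-1],[0,0,0,0,0,0,-1],[0,0,0,0,0,0,-1],[0,0,0,0,0,0,-1]]], force=40)

```text
time: 8.55
tool_pos: [461.4, 249.3, 38.1]
tcp_rot: [179.8, 0.0, 108.9]
ft_force: [-1.3, -2.8, 6.5]
finger_gap: 40.8
grip_force: 40.1
```

arm_command(targets=[[[0,0,0.03,0,0,0,-1],[0,0,0.055,0,0,0,-1],[0,0,0.055,0,0,0,-1],[0.008,-0.045,0,0,0,0,-1],[0.01,-0.06,0,0,0,0,-1],[0.01,-0.06,0,0,0,0,-1],[0.01,-0.06,0,0,0,0,-1],[0.01,-0.06,0,0,0,0,-1],[0.009,-0.055,0,0,0,0,-1],[0.008,-0.035,0,0,0,0,-1]]])

```text
time: 9.8
tool_pos: [525.1, -128.6, 176.8]
tcp_rot: [180.0, 0.0, 108.8]
ft_force: [0.5, 0.1, -1.0]
finger_gap: 41.2
grip_force: 41.2
```

arm_command(targets=[[[0,0,0,0,0,0,-1],[0,0,0,0,0,0,-1],[0,0,0,0,0,0,-1]]])

```text
time: 10.18
tool_pos: [525.0, -124.8, 176.4]
tcp_rot: [180.0, -0.0, 108.9]
ft_force: [0.2, -0.7, -1.8]
finger_gap: 41.2
grip_force: 41.2
```

arm_command(targets=[[[0.001,-0.001,-0.03,0,0,0,-1],[0,0,-0.035,0,0,0,-1],[0,0,-0.022,0,0,0,-1],[0,0,-0.012,0,0,0,-1],[0,0,-0.004,0,0,0,-1],[0,0,-0.001,0,0,0,-1],[0,0,0,0,0,0,-1]]])

```text
time: 11.05
tool_pos: [526.8, -127.1, 73.3]
tcp_rot: [179.9, 0.1, 108.9]
ft_force: [-0.0, 0.2, -1.4]
finger_gap: 41.3
grip_force: 41.1
```

arm_command(targets=[[[0,0,-0.001,0,0,0,-1],[0,0,-0.001,0,0,0,-1],[0,0,0,0,0,0,-1]]])

```text
time: 11.42
tool_pos: [526.0, -127.0, 70.3]
tcp_rot: [180.0, 0.0, 108.9]
ft_force: [0.2, 0.2, -1.3]
finger_gap: 41.0
grip_force: 41.2
```

arm_command(targets=[[[0,0,-0.001,0,0,0,-1],[0,0,0,0,0,0,-1]]])

```text
time: 11.68
tool_pos: [526.2, -127.2, 70.2]
tcp_rot: [180.0, 0.0, 108.9]
ft_force: [-3.4, -0.2, 6.0]
finger_gap: 41.3
grip_force: 42.0
```

Contact. Release, rise to about z=205, and look.

arm_command(targets=[[[0,0,0,0,0,0,-0.1],[0,0,0,0,0,0,0.1],[0,0,0,0,0,0,0.4],[0,0,0,0,0,0,0.5],[0,0,0.02,0,0,0,0.5],[0,0,0.05,0,0,0,0.5],[0,0,0.06,0,0,0,0.5],[0,0,0,0,0,0,0.5],[0,0,0,0,0,0,0.5]]])

```text
time: 12.8
tool_pos: [526.1, -126.9, 199.3]
tcp_rot: [180.0, 0.0, 108.9]
ft_force: [0.7, -0.2, -1.2]
finger_gap: 64.1
grip_force: 0.0
```

```bash
python3 - <<'E'
from m import *
np.set_printoptions(suppress=True,precision=1)
s=status.sense();print(s['tool_pos'],s['finger_gap'])
w=viewer.snapshot('wrist');sc=viewer.snapshot('scene')
cv2.imwrite('pics/w5.png',np.hstack([cv2.resize(w,(440,330)),cv2.resize(sc[160:310,220:420],(440,330))])[:,80:,::-1])
E
```

```text
[ 526.1 -126.9  199.3] 64.05150049385257
```

View pics/w5.png

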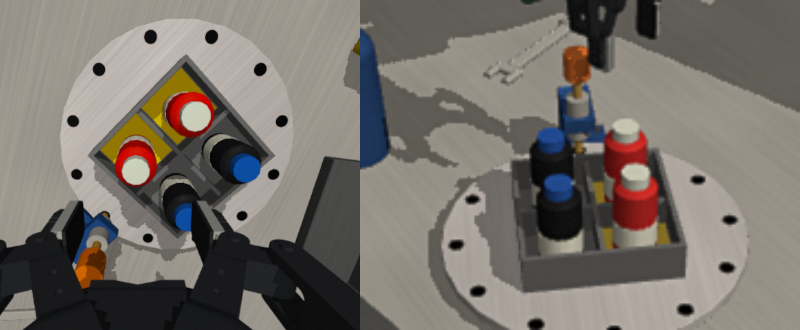

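Both red bottles stand upright in their cells, and the knob is seated, at the orange patch near (90,265) in the wrist view. Next, above the knob.

arm_command(targets=[[[-0.003,-0.025,0,0,0,0,0.5],[-0.003,-0.03,0,0,0,0,0.5],[-0.003,-0.03,0,0,0,0,0.5],[-0.002,-0.018,0,0,0,0,0.5],[0,0,0,0,0,0,0.5],[0,0,0,0,0,0,0.5],[0,0,0,0,0,0,0.5]]])

```text
time: 13.78
tool_pos: [515.2, -228.9, 199.2]
tcp_rot: [180.0, -0.0, 108.9]
ft_force: [0.2, -0.2, 0.1]
finger_gap: 64.2
grip_force: 0.0
```

```bash
python3 - <<'E'
from m import *
np.set_printoptions(suppress=True,precision=1)
s=status.sense();print(s['tool_pos'],s['finger_gap'],s['joint_pos'])
m=cam('wrist');w=viewer.snapshot('wrist')
cv2.imwrite('pics/w6.png',w[:,:,::-1])
for c,q in blobs(w,(3,150,60),(16,255,255),100): print(c,q,at(m,*c,148),at(m,c[0],q[1]+q[3]-22,148))
E
```

```text
[ 515.2 -228.9  199.2] 64.2096901965218 [-29.2   2.9  93.5   0.   83.6 -48.1]
[312.1 258.9] [ 288  230   48   57 2175] [ 512.8 -225.7  148. ] [ 514.  -229.1  148. ]
```

View pics/w6.png

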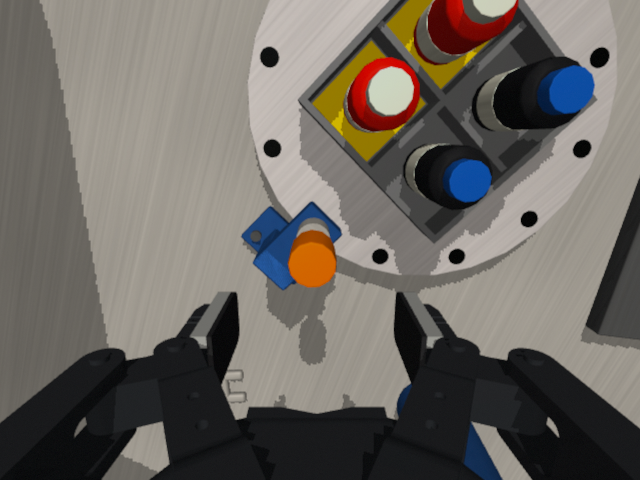

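The knob top is centred at about (313,264), which puts it at (514,-229). That is within 1 mm of the TCP once the wrist camera's x bias is allowed for. Descend and grip.

arm_command(targets=[[[0,-0.0005,-0.03,0,0,0,0.5],[0,0,-0.03,0,0,0,0.5],[0,0,-0.018,0,0,0,0.5],[0,0,-0.01,0,0,0,0.5],[0,0,0,0,0,0,0],[0,0,0,0,0,0,-1],[0,0,0,0,0,0,-1],[0,0,0,0,0,0,-1],[0,0,0,0,0,0,-1],[0,0,0,0,0,0,-1]]], force=80)

```text
time: 15.08
tool_pos: [513.6, -231.5, 112.9]
tcp_rot: [-179.8, 0.0, 108.8]
ft_force: [-12.6, -0.8, 9.1]
finger_gap: 26.0
grip_force: 78.5
```

Gripped, with a small side force; shift 1.5 mm in -x and pull up.

arm_command(targets=[[[-0.0015,0,0.001,0,0,0,-1],[0,0,0.006,0,0,0,-1],[0,0,0.006,0,0,0,-1],[0,0,0.006,0,0,0,-1],[0,0,0.002,0,0,0,-1],[0,0,0,0,0,0,-1],[0,0,0,0,0,0,-1]]])

```text
time: 15.95
tool_pos: [513.5, -231.4, 132.0]
tcp_rot: [-180.0, 0.1, 108.8]
ft_force: [2.9, -7.6, -9.9]
finger_gap: 26.4
grip_force: 79.3
```

arm_command(targets=[[[0,-0.001,0.002,0,0,0,-1],[0,0,0.002,0,0,0,-1],[0,0,0,0,0,0,-1],[0,0,0,0,0,0,-1]]])

```text
time: 16.45
tool_pos: [513.5, -231.4, 135.1]
tcp_rot: [-180.0, -0.0, 108.9]
ft_force: [6.3, -3.8, -17.1]
finger_gap: 26.4
grip_force: 80.8
```

The lift is 22.2 mm and the wrist shows 17 N against the spring's 10.5 N, so it's on the stop. Next: hold for 0.8 s and verify with the knob's rise in the cameras.

arm_command(targets=[[[0,0,0.0005,0,0,0,-1],[0,0,0,0,0,0,-1],[0,0,0,0,0,0,-1],[0,0,0,0,0,0,-1],[0,0,0,0,0,0,-1],[0,0,0,0,0,0,-1],[0,0,0,0,0,0,-1]]])

```text
time: 17.32
tool_pos: [513.5, -231.4, 135.1]
tcp_rot: [-180.0, -0.0, 108.9]
ft_force: [7.7, -5.2, -20.6]
finger_gap: 26.3
grip_force: 80.7
```

```bash
python3 - <<'E'
from m import *
sc=viewer.snapshot('scene');cv2.imwrite('pics/s7.png',cv2.resize(sc[130:310,220:440],(733,600))[:,:,::-1])
s=status.sense();print(s['tool_pos'],s['ft_force'],s['grip_force'],s['time'])
E
```

```text
[ 513.45446277 -231.41202268  135.10928615] [  8.76941014  -5.70061794 -20.47298541] 80.74931144714355 17.375
```

View pics/s7.png

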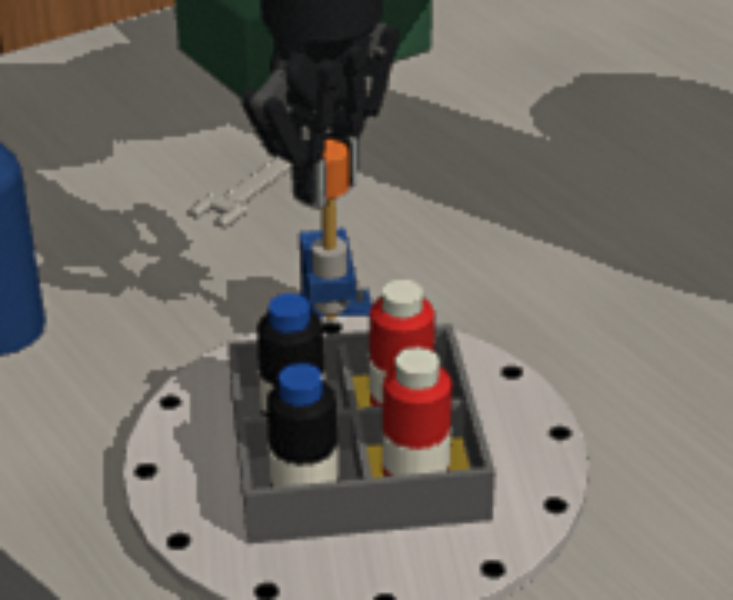

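The knob is held high with a long stem showing above the barrel at (328,225). The pin is clear, its hole is visible at (330,328), and the bottles are upright and untouched. The extra command left z unchanged and only raised the force, so it is at the stop.

```bash
python3 -c "
from bench import job
print(job.hand_in())"
```

```text
the job is handed in; nothing more can be done
None
```

I set both red bottles upright on the yellow pads and let go of them, then pulled the plunger up to its stop (about 22 mm). The gripper is still holding the knob there; I handed the job in at about 17 s on the robot's clock, and no verdict came back.

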